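# Try the refitted roller catch of the supply cupboard

### The job

The roller catch of the little supply cupboard has just been refitted and its door stands ajar: try it. Push the door gently shut until it snaps past the roller and stays shut with your hand off it, without slamming it or forcing it hard against its rubber stop; then pull it back through the catch, without flinging it, and leave it standing wide open, at least 65 degrees, with your hand off it. Leave everything else where it is.

Things in the scene. Friction and masses are not known exactly. Their poses are not given: they have to be found in the camera images.
- cupboard: low white supply cupboard, fixed: 200 mm deep (x), 280 wide (y), 170 high, clear top sheet. Origin: centre of its underside. Its open front is at x = -100 mm of its own frame, looking along its own -x; the door hinges at its -y end; inside the front, under the top at its +y end, a bracket carries a sprung roller and a rubber stop
- door (a joint): angle of the cupboard's door about its upright hinge, rad. 0: leaf flat on the cupboard's front edge; grows as the free edge swings out (anticlockwise seen from above), to 1.75. The hinge is a little stiff: the door stays where it is left. Snapped shut it reads between 0.01 and 0.10, not known beforehand, since the bracket is screwed on in slots anywhere over 20 mm in and out
- door_hinge (a point): on the hinge axis, 85 mm above the table; axes turn with the door: y runs along the leaf from hinge to free edge, -x is the leaf's outward normal, z is up. The leaf is a grey board 15 mm thick (x from -7.5 to +7.5 mm), 278 wide (y from 1 to 279 mm), its lower and upper edges 3 and 167 mm above the table
- door_handle (a point): grasp point on the door's handle, 135 mm above the table: an upright round aluminium bar 10 mm thick, its centre 35 mm off the leaf's outer face and 170 mm from the hinge (x = -42.5, y = 170 mm in the door_hinge axes), from 65 to 157 mm above the table, bent back to the leaf at both ends; axes as door_hinge
- door_face (a point): point on the leaf's outer face 250 mm from the hinge, 150 mm above the table, a good place to push; axes as door_hinge
- door_nib (a point): small upright steel nib on the leaf's inner side, 250 mm from the hinge, 140 mm above the table, that must pass the roller. About 12 mm before home (at the nib) it meets the roller, the push needed at door_face rises to 5 to 8 N, then drops some 5 mm before home as the door snaps in; then the stop resists. Pulling out again takes 5 to 8 N here, more nearer the hinge
- stop (a joint): compression of the rubber stop inside the cupboard, m: 0 while the door does not press it; about 0.0008 while the catch holds the door shut; above 0.004 it is being crushed. Its stiffness is about 6 N per mm
- tape: roll of masking tape (92 mm across, 24 mm high) lying on the cupboard's clear top, bystander; origin at the centre of its underside
- paint_a: small paint bottle (38 mm across, 85 mm high) by the cupboard's left end, bystander; origin at the centre of its underside
- paint_b: small paint bottle (38 mm across, 85 mm high) behind the cupboard, bystander; origin at the centre of its underside
- brush_cup: paper cup with brushes, 74 mm across, 190 mm high, bystander; origin at the centre of its underside
- sneaker: white sneaker, 265 mm long, 105 mm high, bystander; origin at the centre of its underside
- scissors: scissors with looped grips, 180 mm long, bystander; origin at the centre of its underside
- marker: marker pen, 120 mm long, bystander; origin at the centre of its underside

How it is judged:
By the outcome, as a careful person would: the job done as asked, in the order asked, and still so for the second after the job is handed in, with the robot touching nothing.
It also fails if it takes over 54 s, if anything falls off the work surface, if the arm or the gripper's body presses on something with over 40 N, if the wrist force passes 120 N, or if a joint passes its speed limit or range.

### The arm

A 6-joint arm with a two-finger parallel gripper is mounted at the origin on the work surface. World frame = base frame: x ahead of the robot, y to its left, z up, the work surface at z = 0. Lengths are in m, angles in rad, forces in N, time in s.
With the tool pointing down it reaches from about 0.275 to 0.825 m from the base axis. Payload 5.2 kg.
Tool frame: the origin (TCP) lies midway between the tips of the shut fingers; the grasp point (between the pads) lies env.grip_point_offset behind it (env.grip_point_offset is the distance from the TCP to the grasp point, in m); z points along the fingers, y is the line along which they close (so a half turn about z gives the same grasp; the last joint's range is limited). The gripper opens to 93 mm and grips with 3 to 60 N. Pads are 15 mm wide; open, the fingers measure 128 mm over their backs; the gripper's body (75 mm by 188 mm) begins 65 mm behind the grasp point.
Start: joints at [1.136, 0.259, 1.535, -0, 1.348, -0.203], TCP at [0.126, 0.535, 0.219] pointing down, gripper open.
Joint ranges: [-3.14, 3.14], [-0.91, 2.08], [0.19, 2.58], [-1.22, 4.36], [0.22, 2.71], [-3.12, 3.12]. Speed limits (rad/s): [2.57, 2.57, 3.14, 3.14, 3.14, 3.14].

### API

Orientations are given as a unit quaternion [x, y, z, w].
In Python, from station import env gives the robot as it stands. The module is installed in compiled form; this text tells all that it offers.
- The arm moves only by the tool apply_moves, never from a script. Its argument "moves" is a list of rows, each an object with "dp": the shift along the tool's x, y, z in mm, a list of three; "yaw": the turn about the tool's z in degrees; "fingers": the finger opening in mm, from 0 to 93. A call has 1 to 8 rows; each row is the pose to reach, as a shift and turn from the pose commanded when the call began, along the tool's axes at that moment; what a row does not reach only later rows make up. A row lasts 1/10 s, in which the tool goes at most 50 mm and 8.59 degrees, less where a joint would pass 70% of its speed; a pose out of reach is approached as far as the arm can. A call with a gripper value outside its range is refused whole. The fingers move at their own pace and stop on an object; "grip_force" is the grip in N (left out, the last holds). Time passes only in rows, so rows that repeat a pose let the fingers close. It gives the time, the measured TCP pose, the force, the opening and the grip force at its end, in the units of the state.
- env.get_state(): the state, without advancing time (a new reading comes with each control period).
- env.camera(name): name is "scene" or "top" or "wrist"; returns (picture, depth): 420x560x3 uint8, blue, green, red; 420x560 float32, m along the optical axis (not along the pixel's ray), 0 where there is no reading.
- env.camera_info(name): a dict with "camera_matrix" (3x3 intrinsics, pixels), "origin" and "orientation" of the camera in the world. Camera axes: x right, y down, z forward; pixel columns grow to the right and rows downward; lengths in m; the calibration is good to about 2 mm. A picture is of the moment at which its call begins: read the wrist's pose just before it. camera_info takes no time and is no camera call; for the wrist camera it gives the pose at the moment of the call.
- env.sign_off(): hands the job in; it is judged then, once.
The state is a dict: "clock": time; "joint_pos": joint angles; "joint_vel": joint speeds; "tau": joint torques, N m; "eef_pos": TCP position; "ee_rot": TCP orientation; "ft_force": force on the tool from outside, world axes, zero at the start; "torque": the same for the moment, N m; "width": finger opening in m; "finger_force": force on a finger pad.
Only numpy, scipy, OpenCV 4.12 (cv2) and the standard library are available. Lean on these libraries where they do the work, as an engineer would, in place of code of your own. Each camera call takes 0.05 s, during which the arm holds its last target. There are 200 camera calls.

## Working session

There is one attempt and no reset: what is moved stays moved. The work goes in short steps, Python scripts to look and compute and a tool call to move; the robot and the scene stay as the last step left them, time stands still between calls to the robot, and variables do not carry over. Pictures are saved under pics/ and viewed, at most 10 in all, crops included, and the job is handed in when it is done.

Besides the shell and the picture viewer there is one more tool, called after "Emit:" as name([rows], argument=value, ...), one row to a line, values as JSON. apply_moves: Moves the arm, as the interface text tells. Its arguments: {"type":"object","properties":{"moves":{"type":"array","items":{"type":"object","properties":{"dp":{"type":"array","items":{"type":"number"}},"yaw":{"type":"number"},"fingers":{"type":"number"}}}},"grip_force":{"type":"number"}},"required":["moves"]}

```bash
mkdir -p pics
python3 - <<'E'
from station import env
import cv2,numpy as np
s=env.get_state();print(s,env.grip_point_offset)
for n in("scene","top"):
    p,d=env.camera(n);cv2.imwrite(f"pics/{n}0.png",p);np.save(f"{n}0.npy",d);i=env.camera_info(n);print(n,i)
E
```

```text
{'clock': 0.0, 'joint_pos': array([ 1.13618586e+00,  2.59309192e-01,  1.53605881e+00, -1.65025194e-05,
        1.34797938e+00, -2.02792363e-01]), 'joint_vel': array([ 0.00034032,  0.00138771,  0.00098967, -0.00108384,  0.00124394,
        0.00039243]), 'tau': array([-1.58098396e-04, -4.37286723e+01, -2.83998889e+01,  7.18617789e-02,
        4.11589723e-02, -9.73593387e-05]), 'eef_pos': array([0.12611172, 0.53480092, 0.21784564]), 'ee_rot': array([ 1.15647826e-01,  9.93289892e-01, -8.35702674e-04, -2.67266805e-04]), 'ft_force': array([ 0.60311118, -1.14923445, -0.14429759]), 'torque': array([ 0.00363882, -0.03660523, -0.02198864]), 'finger_force': 0.0, 'width': 0.09296966549299547} 0.0188
scene {'camera_matrix': array([[388.71858039,   0.        , 275.78573052],
       [  0.        , 388.71858039, 210.40429323],
       [  0.        ,   0.        ,   1.        ]]), 'origin': array([ 1.14131795, -0.14023062,  1.12783524]), 'orientation': array([ 0.73556004,  0.61918634, -0.17692651, -0.21037282])}
top {'camera_matrix': array([[537.96587022,   0.        , 286.24130449],
       [  0.        , 537.96587022, 212.18314982],
       [  0.        ,   0.        ,   1.        ]]), 'origin': array([ 0.37144915, -0.0422348 ,  1.59027672]), 'orientation': array([-0.70029785,  0.71254123, -0.0281635 ,  0.0327832 ])}
```

View pics/top0.png

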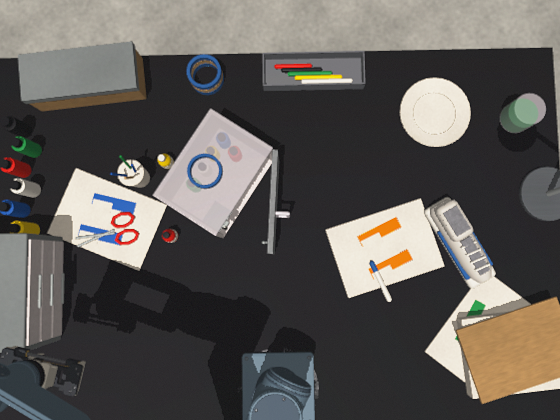

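View pics/scene0.png

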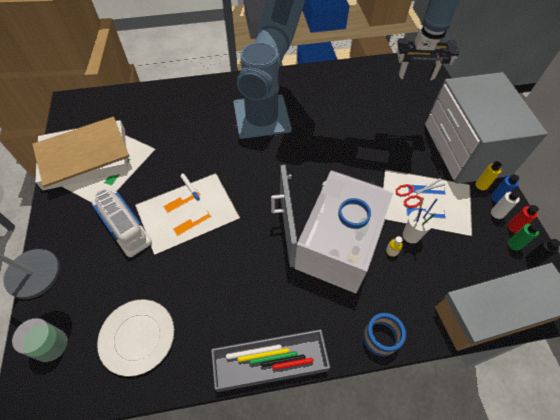

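The top view shows the cupboard with corners near (212,110), (274,150), (221,236) and (155,195). The hinge is at about (275,150), the door's free edge at (270,253) and the handle at (283,214). The scene view agrees. Next I fit the geometry from the depth.

```bash
cat > h.py <<'E'
import numpy as np,cv2
from scipy.spatial.transform import Rotation as R
from station import env
def cloud(d,i):
    K=i["camera_matrix"];v,u=np.indices(d.shape)
    P=np.stack([(u-K[0,2])*d/K[0,0],(v-K[1,2])*d/K[1,1],d],-1)
    return P@R.from_quat(i["orientation"]).as_matrix().T+i["origin"]
E
python3 - <<'E'
from h import *
d=np.load("top0.npy");p=cv2.imread("pics/top0.png");W=cloud(d,env.camera_info("top"))
v,u=np.indices(d.shape)
def rep(n,m):
    r=cv2.minAreaRect((W[m][:,:2]*1000).astype(np.float32));print(n,m.sum(),r,W[m][:,2].mean());print(cv2.boxPoints(r).round(1).tolist())
z=W[...,2]
door=(z>.155)&(z<.180)&(u>262)&(u<281)&(v>140)&(v<258)
q=p.astype(int)
for r in range(145,258,12): 
    c=np.where((z[r]>.15)&(z[r]<.18)&(u[r]>255)&(u[r]<295))[0]; print(r,c, (z[r,c]*1000).round().astype(int).tolist())
rep("leaf",door)
cup=(z>.155)&(z<.185)&(u>140)&(u<285)&(v>100)&(v<245)
n,l,st,ce=cv2.connectedComponentsWithStats(cup.astype(np.uint8));print(st,ce)
h=(z>.14)&(z<.18)&(u>277)&(u<295)&(v>200)&(v<225);print(W[h].round(3).tolist()[:40])
sc=cloud(np.load("scene0.npy"),env.camera_info("scene"))
for n_,(a,b) in dict(hinge=(297,264),free=(285,170),c1=(324,177),c2=(391,189),c3=(357,287)).items(): print(n_,sc[b-1:b+2,a-1:a+2].reshape(-1,3).round(3).tolist()[::2])
for n_,(a,b) in dict(c0=(274,151),c1=(212,112),c2=(157,195),c3=(221,234),red=(170,236),yel=(165,160),cup=(132,173)).items(): print(n_,W[b,a].round(3))
E
```

```text
145 [256 257 258 259 260 261 262 263 264 265 266 267 268] [170, 173, 175, 168, 170, 168, 169, 170, 166, 178, 168, 169, 170]
157 [256 257 258 259 260 261 262 263 264 265 266 272 273 274 275 276 277] [173, 172, 174, 170, 174, 169, 171, 169, 169, 171, 173, 159, 166, 164, 168, 170, 172]
169 [256 257 258 272 273 274 275 276] [173, 170, 170, 171, 169, 168, 162, 169]
181 [271 272 273 274 275 276] [166, 167, 166, 164, 163, 164]
193 [270 271 272 274 275] [162, 166, 170, 176, 171]
205 [270 271 272 273 274 275] [171, 162, 168, 169, 163, 166]
217 [269 270 271 272 273 274] [167, 164, 169, 168, 175, 168]
229 [269 270 271 272 273 274] [173, 170, 174, 169, 167, 153]
241 [268 269 270 271 272 273] [170, 168, 165, 166, 170, 169]
253 [268 269 270 271 272] [171, 175, 168, 171, 166]
leaf 730 ((535.0791625976562, 4.352197647094727), (43.647891998291016, 295.9533386230469), 89.74870300292969) 0.1682109592123577
[[387.0, -16.799999237060547], [683.0, -18.100000381469727], [683.2000122070312, 25.5], [387.20001220703125, 26.799999237060547]]
[[     0      0    560    420 227167]
 [   153    109    132    136  
[... 1412 characters left out ...]
006, 0.043], [0.672, 0.004, 0.029], [0.677, 0.009, 0.038]]
free [[0.406, 0.013, 0.166], [0.282, 0.047, 0.002], [0.409, 0.016, 0.165], [0.414, 0.012, 0.167], [0.29, 0.045, 0.001]]
c1 [[0.334, 0.173, -0.0], [0.331, 0.182, -0.006], [0.339, 0.176, -0.0], [0.342, 0.171, -0.001], [0.344, 0.178, -0.001]]
c2 [[0.427, 0.394, 0.001], [0.427, 0.402, -0.0], [0.43, 0.398, -0.002], [0.433, 0.393, -0.003], [0.439, 0.396, 0.006]]
c3 [[0.776, 0.16, 0.053], [0.78, 0.164, 0.059], [0.777, 0.164, 0.045], [0.779, 0.161, 0.042], [0.766, 0.179, -0.0]]
c0 [ 0.659 -0.004  0.169]
c1 [0.769 0.161 0.17 ]
c2 [0.546 0.309 0.172]
c3 [0.443 0.149 0.097]
red [0.441 0.297 0.068]
yel [0.66  0.312 0.066]
cup [0.618 0.397 0.101]
```

Run:
```python
from h import *
d=np.load("top0.npy");W=cloud(d,env.camera_info("top"));v,u=np.indices(d.shape);z=W[...,2]
m=(z>.155)&(z<.180)&(u>264)&(u<279)&(v>170)&(v<262)
P=W[m][:,:2];
for _ in range(3):
    c=P.mean(0);D=np.linalg.svd(P-c)[2][0];D*=-np.sign(D[0]);n=np.array([D[1],-D[0]]);r=(P-c)@n;P=P[abs(r)<.010]
t=(P-c)@D;end=c+D*t.max();hinge=end-.279*D
print("dir",D,"deg",np.degrees(np.arctan2(D[1],D[0])),"end",end,"hinge",hinge,"thick",np.percentile(r,[1,99]))
m=(z>.155)&(z<.185)&(u>140)&(u<272)&(v>100)&(v<245)&((u<263)|(v<150))
mm=cv2.morphologyEx(m.astype(np.uint8),cv2.MORPH_OPEN,np.ones((3,3)))>0
r=cv2.minAreaRect((W[mm][:,:2]*1000).astype(np.float32));print(r,cv2.boxPoints(r).round().tolist())
# handle
m=(z>.12)&(z<.18)&(u>277)&(u<295)&(v>200)&(v<225);Q=W[m][:,:2]
for f in Q[np.argsort((Q-hinge)@n)][[0,5,-6,-1]]: print((f-hinge)@D,(f-hinge)@n)
```

```text
dir [-0.99793711  0.06419908] deg 176.31913250308807 end [0.38694951 0.01119901] hinge [ 0.66537397 -0.00671253] thick [-0.00735585  0.00764586]
((607.8621826171875, 160.6470947265625), (202.5392303466797, 280.39117431640625), 56.46946334838867) [[435.0, 154.0], [669.0, -1.0], [781.0, 168.0], [547.0, 323.0]]
0.1739940047102217 -0.04570468411805098
0.1728791422664546 -0.04302269222330564
0.1737354900677413 -0.01897967627629651
0.16887436353870083 -0.01616636341875092
```

Emit:
apply_moves([
  {"dp":[-20,-20,-15],"yaw":8,"fingers":93},
  {"dp":[-54,-53,-30],"yaw":16,"fingers":93},
  {"dp":[-88,-86,-40],"yaw":24,"fingers":93},
  {"dp":[-122,-119,-40],"yaw":32,"fingers":93},
  {"dp":[-156,-152,-40],"yaw":40,"fingers":93},
  {"dp":[-190,-185,-40],"yaw":48,"fingers":93},
  {"dp":[-224,-218,-40],"yaw":56,"fingers":93},
  {"dp":[-258,-251,-40],"yaw":64,"fingers":93},
], grip_force=40)

```text
clock: 0.9
eef_pos: [0.3201, 0.23, 0.2586]
ee_rot: [0.627, 0.779, 0.0, -0.0]
ft_force: [0.9, 0.5, -0.6]
width: 0.093
finger_force: 0.0
```

```bash
cat >> h.py <<'E'
H=np.array([.665,-.007]);A0=146.5
def handle(th,r=.170,o=.0425):
    a=np.radians(A0+th);D=np.array([np.cos(a),np.sin(a)]);return H+r*D+o*np.array([-D[1],D[0]])
def to(x,y,z,ang=None,s=None):
    s=s or env.get_state();M=R.from_quat(s["ee_rot"]).as_matrix();d=M.T@(np.array([x,y,z])-s["eef_pos"])
    cur=np.degrees(np.arctan2(M[1,1],M[0,1]));return (d*1000).round(1), None if ang is None else round(cur-ang,1)
E
python3 -c "
from h import *
print(handle(29.8),to(.4915,-.0385,.2,-3.7))"
```

```text
[ 0.49261172 -0.03844092] (array([-299.1,  109.7,   58.5]), np.float64(16.1))
```

Emit:
apply_moves([
  {"dp":[-45,16,0],"yaw":4,"fingers":93},
  {"dp":[-90,33,0],"yaw":8,"fingers":93},
  {"dp":[-135,49,5],"yaw":12,"fingers":93},
  {"dp":[-180,66,20],"yaw":16,"fingers":93},
  {"dp":[-225,82,35],"yaw":16,"fingers":93},
  {"dp":[-268,98,50],"yaw":16,"fingers":93},
  {"dp":[-299,110,58],"yaw":16,"fingers":93},
  {"dp":[-299,110,58],"yaw":16,"fingers":93},
])

```text
clock: 1.7
eef_pos: [0.4939, -0.0391, 0.1986]
ee_rot: [0.728, 0.685, -0.001, -0.001]
ft_force: [-1.5, 0.2, -0.1]
width: 0.093
finger_force: 0.0
```

```bash
python3 -c "
from h import *
s=env.get_state();i=env.camera_info('wrist');p,d=env.camera('wrist');cv2.imwrite('pics/w1.png',p)
print(s['eef_pos'],to(.4915,-.0385,.118,-3.7),s['ft_force'])
W=cloud(d,i);z=W[...,2]
m=(z>.145)&(z<.18)&(abs(W[...,0]-.5)<.15)&(abs(W[...,1])<.1)
r=cv2.minAreaRect((W[m][:,:2]*1000).astype(np.float32));print(r,m.sum())
for a,b in((.14,.160),(.163,.175)):
  q=W[(z>a)&(z<b)&m];print(q.min(0),q.max(0),len(q))
"
```

```text
[ 0.49390348 -0.03912692  0.19863591] (array([-1.5, -1. , 81.3]), np.float64(0.2)) [-1.50449494  0.18772944 -0.06802442]
((521.6288452148438, 28.471969604492188), (271.9960021972656, 129.93995666503906), 10.481489181518555) 30083
[ 0.38953401 -0.04258801  0.14505096] [0.64987201 0.03197742 0.15997639] 1914
[ 0.38782487 -0.01387291  0.16300713] [0.64999567 0.09510197 0.1720868 ] 27890
```

View pics/w1.png

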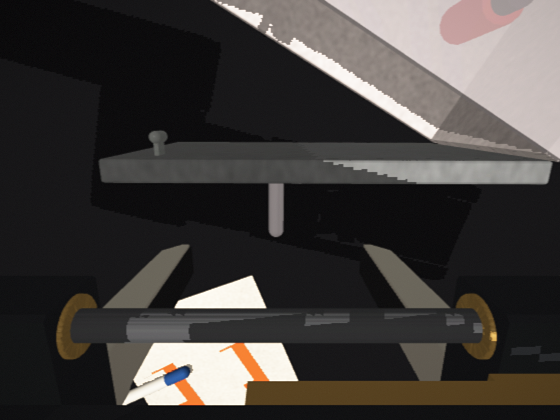

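The handle bar at (276, 185–236) lies centred between the fingers, with the leaf above it and the nib at (158,137). I descend and grip.

Emit:
apply_moves([
  {"dp":[-1,-1,25],"yaw":0,"fingers":93},
  {"dp":[-1,-1,55],"yaw":0,"fingers":93},
  {"dp":[-1,-1,78],"yaw":0,"fingers":93},
  {"dp":[-1,-1,80],"yaw":0,"fingers":40},
  {"dp":[-1,-1,80],"yaw":0,"fingers":0},
  {"dp":[-1,-1,80],"yaw":0,"fingers":0},
  {"dp":[-1,-1,80],"yaw":0,"fingers":0},
  {"dp":[-1,-1,80],"yaw":0,"fingers":0},
])

```text
clock: 2.55
eef_pos: [0.4925, -0.0367, 0.1218]
ee_rot: [0.727, 0.687, 0.001, 0.001]
ft_force: [0.4, -0.0, -0.2]
width: 0.0574
finger_force: 0.0
```

Emit:
apply_moves([
  {"dp":[0,0,0],"yaw":0,"fingers":0},
  {"dp":[0,0,0],"yaw":0,"fingers":0},
  {"dp":[0,0,0],"yaw":0,"fingers":0},
  {"dp":[0,0,0],"yaw":0,"fingers":0},
])

```text
clock: 2.95
eef_pos: [0.4918, -0.0367, 0.1206]
ee_rot: [0.727, 0.687, -0.0, -0.0]
ft_force: [0.4, 0.7, 1.1]
width: 0.0257
finger_force: 0.0
```

```bash
python3 -c "
from h import *
s=env.get_state();print(s['eef_pos'],s['ft_force'],s['width'],s['finger_force'])
i=env.camera_info('wrist');print(to(*handle(29.8),.118,-3.7))
for th in (25,20,15,10,7,6,5,4,3,2): print(th,to(*handle(th),.118,A0+th-180))"
```

```text
[ 0.4918187  -0.0366789   0.12063534] [0.4243875  0.70241037 1.08987318] 0.02571836200758176 0.0
(array([-1.7,  0.9,  2.6]), np.float64(0.4))
25 (array([12.7, -2. ,  2.6]), np.float64(5.2))
20 (array([27.9, -3.6,  2.6]), np.float64(10.2))
15 (array([43.2, -4. ,  2.6]), np.float64(15.2))
10 (array([58.4, -3. ,  2.6]), np.float64(20.2))
7 (array([67.5, -1.8,  2.6]), np.float64(23.2))
6 (array([70.5, -1.3,  2.6]), np.float64(24.2))
5 (array([73.5, -0.7,  2.6]), np.float64(25.2))
4 (array([76.5, -0.1,  2.6]), np.float64(26.2))
3 (array([79.5,  0.6,  2.6]), np.float64(27.2))
2 (array([82.5,  1.3,  2.6]), np.float64(28.2))
```

Emit:
apply_moves([
  {"dp":[-1,0,0],"yaw":0,"fingers":0},
  {"dp":[-1,0,0],"yaw":0,"fingers":0},
  {"dp":[-1,0,0],"yaw":0,"fingers":0},
  {"dp":[-1,0,0],"yaw":0,"fingers":0},
])

```text
clock: 3.35
eef_pos: [0.4936, -0.0377, 0.1207]
ee_rot: [0.727, 0.686, 0.001, 0.001]
ft_force: [6.0, 1.0, -4.9]
width: 0.0093
finger_force: 40.0
```

```bash
python3 -c "
from h import *
s=env.get_state();print(s['eef_pos'],s['ft_force'],s['width'],s['finger_force'])
for th in (29.8,25,20,15,10,7): print(th,to(*handle(th),.118,A0+th-180))"
```

```text
[ 0.49360275 -0.03774832  0.12074085] [ 5.9576218   1.02319033 -4.86052221] 0.009270761889835617 39.99747723340988
29.8 (array([-0.7, -1. ,  2.7]), np.float64(0.4))
25 (array([13.6, -3.8,  2.7]), np.float64(5.2))
20 (array([28.8, -5.5,  2.7]), np.float64(10.2))
15 (array([44.1, -5.9,  2.7]), np.float64(15.2))
10 (array([59.4, -4.9,  2.7]), np.float64(20.2))
7 (array([68.5, -3.7,  2.7]), np.float64(23.2))
```

Emit:
apply_moves([
  {"dp":[3,-0.5,0],"yaw":1,"fingers":0},
  {"dp":[7,-1,0],"yaw":2.3,"fingers":0},
  {"dp":[12,-2,0],"yaw":4,"fingers":0},
  {"dp":[18,-2.5,0],"yaw":6,"fingers":0},
  {"dp":[24,-3,0],"yaw":8,"fingers":0},
  {"dp":[30,-3.5,0],"yaw":10,"fingers":0},
  {"dp":[36,-3.7,0],"yaw":12,"fingers":0},
  {"dp":[42,-4,0],"yaw":14,"fingers":0},
])

```text
clock: 4.15
eef_pos: [0.491, 0.0045, 0.1207]
ee_rot: [0.806, 0.592, 0.001, 0.001]
ft_force: [3.2, -0.1, -2.2]
width: 0.0091
finger_force: 40.0
```

```bash
cat >> h.py <<'E'
def rep(ths):
    s=env.get_state();M=R.from_quat(s["ee_rot"]).as_matrix();p=s["eef_pos"]
    w=p[:2]-H;th=np.degrees(np.arctan2(w[1],w[0])+np.arctan2(.0425,.170)*-1)-A0
    print("clock",s["clock"],"theta",round(th%360,2),"rad",round(np.hypot(*w)*1000,1),"Ftool",(M.T@s["ft_force"]).round(1),"yaw err",round(np.degrees(np.arctan2(M[1,1],M[0,1]))-(A0+th)%360+180,1),"w",s["width"])
    for t in ths: print(t,to(*handle(t),p[2],A0+t-180))
E
python3 -c "
from h import *
rep((15,12,10,9,8,7,6,5,4,3,2))"
```

```text
clock 4.15 theta 15.68 rad 174.4 Ftool [0.8 3.1 2.2] yaw err 0.4 w 0.009124428461837492
15 (array([ 1.8, -1.3, -0. ]), np.float64(1.1))
12 (array([10.8, -3.1, -0. ]), np.float64(4.1))
10 (array([16.9, -4.1, -0. ]), np.float64(6.1))
9 (array([19.9, -4.5, -0. ]), np.float64(7.1))
8 (array([22.9, -4.8, -0. ]), np.float64(8.1))
7 (array([26. , -5.1, -0. ]), np.float64(9.1))
6 (array([29. , -5.3, -0. ]), np.float64(10.1))
5 (array([32.1, -5.5, -0. ]), np.float64(11.1))
4 (array([35.1, -5.7, -0. ]), np.float64(12.1))
3 (array([38.2, -5.7, -0. ]), np.float64(13.1))
2 (array([41.2, -5.8, -0. ]), np.float64(14.1))
```

Emit:
apply_moves([
  {"dp":[4,-1,0],"yaw":1.5,"fingers":0},
  {"dp":[8,-1.8,0],"yaw":2.8,"fingers":0},
  {"dp":[12,-2.4,0],"yaw":4.2,"fingers":0},
  {"dp":[15,-2.9,0],"yaw":5.3,"fingers":0},
  {"dp":[18,-3.2,0],"yaw":6.3,"fingers":0},
  {"dp":[20,-3.5,0],"yaw":7,"fingers":0},
  {"dp":[20,-3.5,0],"yaw":7,"fingers":0},
])

```text
clock: 4.85
eef_pos: [0.4934, 0.0247, 0.1207]
ee_rot: [0.84, 0.543, 0.0, 0.0]
ft_force: [5.0, -0.3, -2.0]
width: 0.0093
finger_force: 40.0
```

```bash
python3 -c "
from h import *
rep((9,8,7,6,5,4,3,2,1))"
```

```text
clock 4.85 theta 8.98 rad 174.5 Ftool [1.8 4.7 2. ] yaw err 0.2 w 0.009290132548062909
9 (array([-0.2, -0.7, -0. ]), np.float64(0.2))
8 (array([ 2.8, -1.4, -0. ]), np.float64(1.2))
7 (array([ 5.7, -2. ,  0. ]), np.float64(2.2))
6 (array([ 8.7, -2.6,  0. ]), np.float64(3.2))
5 (array([11.7, -3.2,  0. ]), np.float64(4.2))
4 (array([14.8, -3.7,  0. ]), np.float64(5.2))
3 (array([17.8, -4.1,  0. ]), np.float64(6.2))
2 (array([20.8, -4.5,  0. ]), np.float64(7.2))
1 (array([23.9, -4.9,  0. ]), np.float64(8.2))
```

Emit:
apply_moves([
  {"dp":[1,0,0],"yaw":0.3,"fingers":0},
  {"dp":[2,-0.4,0],"yaw":0.7,"fingers":0},
  {"dp":[3,-0.7,0],"yaw":1,"fingers":0},
  {"dp":[4,-1,0],"yaw":1.3,"fingers":0},
])

```text
clock: 5.25
eef_pos: [0.4941, 0.0285, 0.1207]
ee_rot: [0.846, 0.533, 0.0, 0.0]
ft_force: [5.4, -1.1, -4.1]
width: 0.0093
finger_force: 40.0
```

```bash
python3 -c "
from h import *
rep(())"
```

```text
clock 5.25 theta 7.73 rad 174.6 Ftool [1.4 5.3 4.1] yaw err 0.1 w 0.009274554006190974
```

Emit:
apply_moves([
  {"dp":[1,-0.2,0],"yaw":0.3,"fingers":0},
  {"dp":[2,-0.4,0],"yaw":0.7,"fingers":0},
  {"dp":[3,-0.6,0],"yaw":1,"fingers":0},
])

```text
clock: 5.55
eef_pos: [0.4947, 0.0315, 0.1207]
ee_rot: [0.851, 0.525, 0.0, 0.0]
ft_force: [5.3, -1.0, -4.2]
width: 0.0094
finger_force: 40.0
```

```bash
python3 -c "
from h import *
rep(())"
```

```text
clock 5.55 theta 6.73 rad 174.6 Ftool [1.5 5.2 4.2] yaw err 0.1 w 0.00937428391268765
```

Emit:
apply_moves([
  {"dp":[1,-0.2,0],"yaw":0.3,"fingers":0},
  {"dp":[2,-0.4,0],"yaw":0.7,"fingers":0},
  {"dp":[3,-0.5,0],"yaw":1,"fingers":0},
])

```text
clock: 5.85
eef_pos: [0.4954, 0.0345, 0.1207]
ee_rot: [0.855, 0.518, 0.0, 0.0]
ft_force: [4.3, -0.5, -3.2]
width: 0.0091
finger_force: 40.0
```

```bash
python3 -c "
from h import *
rep(())"
```

```text
clock 5.85 theta 5.72 rad 174.6 Ftool [1.5 4.1 3.2] yaw err 0.2 w 0.009064248731811208
```

Emit:
apply_moves([
  {"dp":[1,-0.2,0],"yaw":0.3,"fingers":0},
  {"dp":[2,-0.3,0],"yaw":0.7,"fingers":0},
])

```text
clock: 6.05
eef_pos: [0.4959, 0.0366, 0.1207]
ee_rot: [0.859, 0.513, -0.0, 0.0]
ft_force: [3.9, 0.1, -2.5]
width: 0.0096
finger_force: 40.0
```

```bash
python3 -c "
from h import *
rep(())"
```

```text
clock 6.05 theta 5.02 rad 174.7 Ftool [2.  3.4 2.5] yaw err 0.2 w 0.009594916929329218
```

Emit:
apply_moves([
  {"dp":[1,-0.2,0],"yaw":0.3,"fingers":0},
  {"dp":[2,-0.3,0],"yaw":0.7,"fingers":0},
])

```text
clock: 6.25
eef_pos: [0.4963, 0.0383, 0.1207]
ee_rot: [0.862, 0.508, -0.0, 0.0]
ft_force: [3.3, -2.9, -0.9]
width: 0.0092
finger_force: 40.0
```

```bash
python3 -c "
from h import *
rep(())"
```

```text
clock 6.25 theta 4.42 rad 174.7 Ftool [-0.9  4.3  0.9] yaw err 0.1 w 0.00918650940273465
```

Emit:
apply_moves([
  {"dp":[1,-0.1,0],"yaw":0.3,"fingers":0},
  {"dp":[2,-0.3,0],"yaw":0.7,"fingers":0},
])

```text
clock: 6.45
eef_pos: [0.4966, 0.0394, 0.1207]
ee_rot: [0.865, 0.502, -0.001, 0.0]
ft_force: [0.9, -6.8, 0.3]
width: 0.0092
finger_force: 40.0
```

```bash
python3 -c "
from h import *
rep(())"
```

```text
clock 6.45 theta 4.04 rad 174.7 Ftool [-5.5  4.2 -0.3] yaw err -0.2 w 0.009239476996214389
```

Emit:
apply_moves([
  {"dp":[0.5,-0.1,0],"yaw":0.2,"fingers":0},
  {"dp":[1,-0.1,0],"yaw":0.3,"fingers":0},
])

```text
clock: 6.65
eef_pos: [0.4968, 0.0402, 0.1207]
ee_rot: [0.866, 0.5, -0.001, 0.0]
ft_force: [0.3, -7.0, 1.2]
width: 0.0095
finger_force: 40.0
```

```bash
python3 -c "
from h import *
rep(())"
```

```text
clock 6.65 theta 3.79 rad 174.7 Ftool [-5.9  3.8 -1.1] yaw err -0.3 w 0.009512436705713539
```

Emit:
apply_moves([
  {"dp":[0.5,-0.1,0],"yaw":0.2,"fingers":0},
  {"dp":[1,-0.1,0],"yaw":0.3,"fingers":0},
])

```text
clock: 6.85
eef_pos: [0.4971, 0.0413, 0.1207]
ee_rot: [0.867, 0.498, -0.001, 0.0]
ft_force: [-0.7, -5.5, 1.1]
width: 0.0095
finger_force: 40.0
```

```bash
python3 -c "
from h import *
rep(())"
```

```text
clock 6.85 theta 3.4 rad 174.7 Ftool [-5.1  2.2 -1.1] yaw err -0.2 w 0.009509319112352314
```

Emit:
apply_moves([
  {"dp":[0.5,-0.1,0],"yaw":0.2,"fingers":0},
  {"dp":[1,-0.1,0],"yaw":0.3,"fingers":0},
])

```text
clock: 7.05
eef_pos: [0.4977, 0.0432, 0.1207]
ee_rot: [0.869, 0.495, -0.001, -0.001]
ft_force: [-0.9, -0.6, 2.2]
width: 0.0095
finger_force: 40.0
```

```bash
python3 -c "
from h import *
rep(())"
```

```text
clock 7.05 theta 2.75 rad 174.7 Ftool [-0.9 -0.5 -2.2] yaw err 0.1 w 0.009480852428619376
```

Emit:
apply_moves([
  {"dp":[0.5,-0.1,0],"yaw":0.2,"fingers":0},
  {"dp":[1,-0.1,0],"yaw":0.3,"fingers":0},
])

```text
clock: 7.25
eef_pos: [0.4983, 0.0452, 0.1207]
ee_rot: [0.87, 0.493, 0.0, -0.001]
ft_force: [-2.1, 3.8, 4.3]
width: 0.0093
finger_force: 40.0
```

```bash
python3 -c "
from h import *
rep(())"
```

```text
clock 7.25 theta 2.09 rad 174.7 Ftool [ 2.1 -3.8 -4.3] yaw err 0.5 w 0.009328444149129955
```

Emit:
apply_moves([
  {"dp":[0.5,0,0],"yaw":0.2,"fingers":0},
  {"dp":[1,0,0],"yaw":0.3,"fingers":0},
])

```text
clock: 7.45
eef_pos: [0.4985, 0.0459, 0.1206]
ee_rot: [0.871, 0.491, -0.0, -0.001]
ft_force: [-3.4, 3.6, 5.9]
width: 0.0094
finger_force: 40.0
```

```bash
python3 -c "
from h import *
rep(())"
```

```text
clock 7.45 theta 1.85 rad 174.7 Ftool [ 1.3 -4.7 -5.8] yaw err 0.5 w 0.009441997783660392
```

Emit:
apply_moves([
  {"dp":[0.5,0.2,0],"yaw":0.1,"fingers":0},
  {"dp":[1,0.3,0],"yaw":0.1,"fingers":0},
  {"dp":[1,0.3,0],"yaw":0.1,"fingers":0},
])

```text
clock: 7.75
eef_pos: [0.4986, 0.0461, 0.1207]
ee_rot: [0.871, 0.49, -0.001, -0.001]
ft_force: [-5.4, 1.7, 7.3]
width: 0.0091
finger_force: 40.0
```

```bash
python3 -c "
from h import *
rep(())"
```

```text
clock 7.75 theta 1.75 rad 174.7 Ftool [-1.3 -5.6 -7.3] yaw err 0.5 w 0.009115296441586323
```

At the stop with only light force. Now I let go and check that it stays shut.

Emit:
apply_moves([
  {"dp":[0,0,0],"yaw":0,"fingers":45},
  {"dp":[0,0,0],"yaw":0,"fingers":45},
  {"dp":[0,0,0],"yaw":0,"fingers":45},
  {"dp":[0,0,0],"yaw":0,"fingers":45},
  {"dp":[0,0,0],"yaw":0,"fingers":45},
  {"dp":[0,0,0],"yaw":0,"fingers":45},
  {"dp":[0,0,0],"yaw":0,"fingers":45},
  {"dp":[0,0,0],"yaw":0,"fingers":45},
])

```text
clock: 8.55
eef_pos: [0.5002, 0.0455, 0.1206]
ee_rot: [0.872, 0.49, -0.0, 0.0]
ft_force: [0.7, -0.6, 0.2]
width: 0.0449
finger_force: 0.0
```

Emit:
apply_moves([
  {"dp":[-1,0,0],"yaw":0,"fingers":45},
  {"dp":[-1,0,0],"yaw":0,"fingers":45},
  {"dp":[-1,0,0],"yaw":0,"fingers":45},
  {"dp":[-1,0,0],"yaw":0,"fingers":45},
  {"dp":[-1,0,0],"yaw":0,"fingers":45},
  {"dp":[-1,0,0],"yaw":0,"fingers":45},
])

```text
clock: 9.15
eef_pos: [0.4997, 0.0447, 0.1207]
ee_rot: [0.872, 0.49, 0.0, 0.0]
ft_force: [0.8, 0.7, 0.2]
width: 0.0446
finger_force: 0.0
```

```bash
python3 -c "
from h import *
rep(())
p,d=env.camera('wrist');cv2.imwrite('pics/w2.png',p)
p,d=env.camera('top');cv2.imwrite('pics/t2.png',cv2.resize(p[90:270,130:330],None,fx=3,fy=3))"
```

```text
clock 9.15 theta 2.11 rad 173.2 Ftool [ 1.1  0.3 -0.2] yaw err 0.1 w 0.04457943900448073
```

View pics/w2.png

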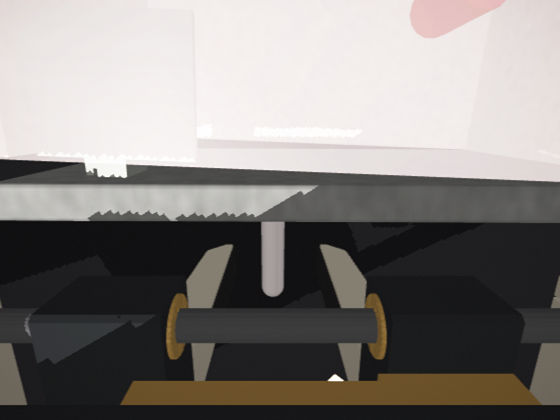

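The leaf is parallel to the front. The bar at (272, 222–295) sits free between the open fingers and the door has stayed shut. I regrip and pull slowly.

Emit:
apply_moves([
  {"dp":[0,0,0],"yaw":0,"fingers":0},
  {"dp":[0,0,0],"yaw":0,"fingers":0},
  {"dp":[0,0,0],"yaw":0,"fingers":0},
  {"dp":[0,0,0],"yaw":0,"fingers":0},
  {"dp":[0,0,0],"yaw":0,"fingers":0},
  {"dp":[0,0,0],"yaw":0,"fingers":0},
  {"dp":[0,0,0],"yaw":0,"fingers":0},
])

```text
clock: 9.95
eef_pos: [0.4982, 0.0454, 0.1206]
ee_rot: [0.872, 0.49, -0.001, -0.001]
ft_force: [-3.4, 2.4, 3.9]
width: 0.0094
finger_force: 40.0
```

```bash
python3 -c "
from h import *
rep((2,4,6,8,10))"
```

```text
clock 9.95 theta 2.01 rad 174.9 Ftool [ 0.3 -4.2 -3.9] yaw err 0.2 w 0.009373406896245986
2 (array([-0.1, -0.4,  0. ]), np.float64(0.2))
4 (array([-6. ,  1.2, -0. ]), np.float64(-1.8))
6 (array([-11.8,   3. ,  -0. ]), np.float64(-3.8))
8 (array([-17.6,   4.9,  -0. ]), np.float64(-5.8))
10 (array([-23.3,   7.1,  -0. ]), np.float64(-7.8))
```

Emit:
apply_moves([
  {"dp":[-0.7,-0.7,0],"yaw":-0.2,"fingers":0},
  {"dp":[-1.4,-0.7,0],"yaw":-0.4,"fingers":0},
  {"dp":[-2.1,-0.6,0],"yaw":-0.6,"fingers":0},
  {"dp":[-2.8,-0.4,0],"yaw":-0.8,"fingers":0},
])

```text
clock: 10.35
eef_pos: [0.4977, 0.0437, 0.1205]
ee_rot: [0.868, 0.496, 0.0, -0.001]
ft_force: [-1.6, 5.9, 1.3]
width: 0.0096
finger_force: 40.0
```

```bash
python3 -c "
from h import *
rep(())"
```

```text
clock 10.35 theta 2.62 rad 174.8 Ftool [ 4.3 -4.4 -1.3] yaw err 0.4 w 0.009567696776197293
```

Emit:
apply_moves([
  {"dp":[-0.7,0.1,0],"yaw":-0.2,"fingers":0},
  {"dp":[-1.4,0.2,0],"yaw":-0.5,"fingers":0},
  {"dp":[-2.1,0.4,0],"yaw":-0.7,"fingers":0},
])

```text
clock: 10.65
eef_pos: [0.4965, 0.0398, 0.1205]
ee_rot: [0.865, 0.502, -0.001, 0.0]
ft_force: [-3.5, -1.6, 1.9]
width: 0.0092
finger_force: 40.0
```

```bash
python3 -c "
from h import *
rep(())"
```

```text
clock 10.65 theta 3.94 rad 174.8 Ftool [-3.1 -2.2 -1.9] yaw err -0.2 w 0.009240675952910083
```

Emit:
apply_moves([
  {"dp":[-1,0.3,0],"yaw":-0.3,"fingers":0},
  {"dp":[-2,0.6,0],"yaw":-0.7,"fingers":0},
  {"dp":[-3,0.9,0],"yaw":-1,"fingers":0},
  {"dp":[-5,1.4,0],"yaw":-1.7,"fingers":0},
  {"dp":[-7,2,0],"yaw":-2.4,"fingers":0},
])

```text
clock: 11.15
eef_pos: [0.495, 0.0335, 0.1205]
ee_rot: [0.854, 0.52, -0.0, -0.0]
ft_force: [-4.6, 1.6, 1.7]
width: 0.0091
finger_force: 40.0
```

```bash
python3 -c "
from h import *
rep(range(8,24,2))"
```

```text
clock 11.15 theta 6.05 rad 174.7 Ftool [-0.7 -4.8 -1.7] yaw err 0.1 w 0.009054864435697441
8 (array([-5.9,  1. , -0. ]), np.float64(-1.8))
10 (array([-11.7,   2.8,  -0. ]), np.float64(-3.8))
12 (array([-17.5,   4.8,  -0. ]), np.float64(-5.8))
14 (array([-23.2,   7. ,  -0. ]), np.float64(-7.8))
16 (array([-28.9,   9.3,  -0. ]), np.float64(-9.8))
18 (array([-34.4,  11.9,  -0. ]), np.float64(-11.8))
20 (array([-39.9,  14.7,  -0. ]), np.float64(-13.8))
22 (array([-45.2,  17.6,  -0. ]), np.float64(-15.8))
```

Emit:
apply_moves([
  {"dp":[-5,0.6,0],"yaw":-1.7,"fingers":0},
  {"dp":[-11,2.2,0],"yaw":-3.8,"fingers":0},
  {"dp":[-17,4.2,0],"yaw":-5.8,"fingers":0},
  {"dp":[-23,6.5,0],"yaw":-7.8,"fingers":0},
  {"dp":[-29,8.9,0],"yaw":-9.9,"fingers":0},
  {"dp":[-34.5,11.4,0],"yaw":-11.9,"fingers":0},
  {"dp":[-40,14.2,0],"yaw":-13.9,"fingers":0},
  {"dp":[-45,17,0],"yaw":-15.8,"fingers":0},
])

```text
clock: 11.95
eef_pos: [0.4907, -0.015, 0.1206]
ee_rot: [0.774, 0.633, 0.001, 0.001]
ft_force: [-0.5, -0.5, -1.0]
width: 0.0092
finger_force: 40.0
```

```bash
python3 -c "
from h import *
rep(range(24,40,2))"
```

```text
clock 11.95 theta 22.1 rad 174.4 Ftool [-0.6 -0.4  1. ] yaw err -0.1 w 0.009199116925405421
24 (array([-5.8,  0.7,  0. ]), np.float64(-2.0))
26 (array([-11.6,   2.5,   0. ]), np.float64(-4.0))
28 (array([-17.4,   4.5,   0. ]), np.float64(-6.0))
30 (array([-23.1,   6.7,   0. ]), np.float64(-8.0))
32 (array([-28.8,   9.1,   0. ]), np.float64(-10.0))
34 (array([-34.3,  11.7,   0. ]), np.float64(-12.0))
36 (array([-39.8,  14.5,   0. ]), np.float64(-14.0))
38 (array([-45.1,  17.4,   0. ]), np.float64(-16.0))
```

Excellent tracking. I repeat the pattern.

Emit:
apply_moves([
  {"dp":[-5.8,1.2,0],"yaw":-2,"fingers":0},
  {"dp":[-11.6,2.8,0],"yaw":-4,"fingers":0},
  {"dp":[-17.4,4.8,0],"yaw":-6,"fingers":0},
  {"dp":[-23.1,7,0],"yaw":-8,"fingers":0},
  {"dp":[-28.8,9.4,0],"yaw":-10,"fingers":0},
  {"dp":[-34.3,12,0],"yaw":-12,"fingers":0},
  {"dp":[-39.8,14.8,0],"yaw":-14,"fingers":0},
  {"dp":[-45.1,17.7,0],"yaw":-16,"fingers":0},
])

```text
clock: 12.75
eef_pos: [0.4999, -0.0628, 0.1206]
ee_rot: [0.679, 0.734, 0.001, 0.001]
ft_force: [3.9, 1.8, -4.0]
width: 0.0091
finger_force: 40.0
```

```bash
python3 -c "
from h import *
rep(range(40,58,4))"
```

```text
clock 12.75 theta 38.14 rad 174.2 Ftool [1.4 4.  4.1] yaw err -0.1 w 0.009130188582397742
40 (array([-5.7,  0.5,  0. ]), np.float64(-2.0))
44 (array([-17.4,   4.3,   0. ]), np.float64(-6.0))
48 (array([-28.7,   8.9,   0.1]), np.float64(-10.0))
52 (array([-39.7,  14.3,   0.1]), np.float64(-14.0))
56 (array([-50.3,  20.4,   0.1]), np.float64(-18.0))
```

Emit:
apply_moves([
  {"dp":[-5.8,1.5,0],"yaw":-2,"fingers":0},
  {"dp":[-11.6,3.3,0],"yaw":-4,"fingers":0},
  {"dp":[-17.4,5.3,0],"yaw":-6,"fingers":0},
  {"dp":[-23.1,7.6,0],"yaw":-8,"fingers":0},
  {"dp":[-28.8,10,0],"yaw":-10,"fingers":0},
  {"dp":[-34.3,12.6,0],"yaw":-12,"fingers":0},
  {"dp":[-39.8,15.5,0],"yaw":-14,"fingers":0},
  {"dp":[-45.1,18.5,0],"yaw":-16,"fingers":0},
])

```text
clock: 13.55
eef_pos: [0.5218, -0.1061, 0.1206]
ee_rot: [0.57, 0.822, 0.001, 0.001]
ft_force: [3.0, 2.8, -2.4]
width: 0.0095
finger_force: 40.0
```

```bash
python3 -c "
from h import *
rep(())"
```

```text
clock 13.55 theta 54.16 rad 174.1 Ftool [1.5 3.8 2.4] yaw err -0.1 w 0.009488201868794266
```

Emit:
apply_moves([
  {"dp":[-5.8,1.4,0],"yaw":-2,"fingers":0},
  {"dp":[-11.6,3.2,0],"yaw":-4,"fingers":0},
  {"dp":[-17.4,5.2,0],"yaw":-6,"fingers":0},
  {"dp":[-23.1,7.5,0],"yaw":-8,"fingers":0},
  {"dp":[-28.8,9.9,0],"yaw":-10,"fingers":0},
  {"dp":[-34.3,12.5,0],"yaw":-12,"fingers":0},
  {"dp":[-39.8,15.4,0],"yaw":-14,"fingers":0},
  {"dp":[-45.1,18.4,0],"yaw":-16,"fingers":0},
])

```text
clock: 14.35
eef_pos: [0.5547, -0.1417, 0.1206]
ee_rot: [0.45, 0.893, 0.001, 0.001]
ft_force: [2.7, 2.6, -0.9]
width: 0.0096
finger_force: 40.0
```

```bash
python3 -c "
from h import *
rep((74,78))"
```

```text
clock 14.35 theta 70.16 rad 174.1 Ftool [0.5 3.7 1. ] yaw err -0.1 w 0.009562804276450445
74 (array([-11.6,   2.2,   0. ]), np.float64(-4.0))
78 (array([-23. ,   6.4,   0.1]), np.float64(-8.0))
```

Go a few more degrees, slow down, release, and lift.

Emit:
apply_moves([
  {"dp":[-5.8,1.4,0],"yaw":-2,"fingers":0},
  {"dp":[-11.6,3.2,0],"yaw":-4,"fingers":0},
  {"dp":[-16,4.8,0],"yaw":-5.6,"fingers":0},
  {"dp":[-18,5.6,0],"yaw":-6.3,"fingers":0},
  {"dp":[-19,6,0],"yaw":-6.6,"fingers":0},
  {"dp":[-19,6,0],"yaw":-6.6,"fingers":0},
  {"dp":[-19,6,0],"yaw":-6.6,"fingers":60},
  {"dp":[-19,6,0],"yaw":-6.6,"fingers":60},
])

```text
clock: 15.15
eef_pos: [0.5689, -0.1539, 0.1208]
ee_rot: [0.399, 0.917, -0.001, 0.0]
ft_force: [-0.2, 0.8, -0.2]
width: 0.021
finger_force: 0.0
```

Emit:
apply_moves([
  {"dp":[0,0,0],"yaw":0,"fingers":60},
  {"dp":[0,0,0],"yaw":0,"fingers":60},
  {"dp":[0,0,0],"yaw":0,"fingers":60},
  {"dp":[0,0,0],"yaw":0,"fingers":60},
  {"dp":[0,0,0],"yaw":0,"fingers":60},
  {"dp":[0,0,-15],"yaw":0,"fingers":60},
  {"dp":[0,0,-40],"yaw":0,"fingers":60},
  {"dp":[0,0,-70],"yaw":0,"fingers":60},
])

```text
clock: 15.95
eef_pos: [0.5683, -0.1529, 0.1903]
ee_rot: [0.399, 0.917, 0.0, -0.001]
ft_force: [0.1, -0.5, -0.2]
width: 0.06
finger_force: 0.0
```

Emit:
apply_moves([
  {"dp":[0,0,-40],"yaw":0,"fingers":60},
  {"dp":[0,0,-80],"yaw":0,"fingers":60},
  {"dp":[0,0,-100],"yaw":0,"fingers":60},
  {"dp":[0,0,-100],"yaw":0,"fingers":60},
])

```text
clock: 16.35
eef_pos: [0.5706, -0.1539, 0.2946]
ee_rot: [0.399, 0.917, -0.0, 0.004]
ft_force: [0.7, 0.0, 0.2]
width: 0.0599
finger_force: 0.0
```

```bash
python3 -c "
from h import *
rep(())
p,d=env.camera('scene');cv2.imwrite('pics/s3.png',p)"
```

```text
clock 16.35 theta 76.75 rad 174.6 Ftool [-0.5  0.5 -0.2] yaw err -0.2 w 0.05987262673848158
```

View pics/s3.png

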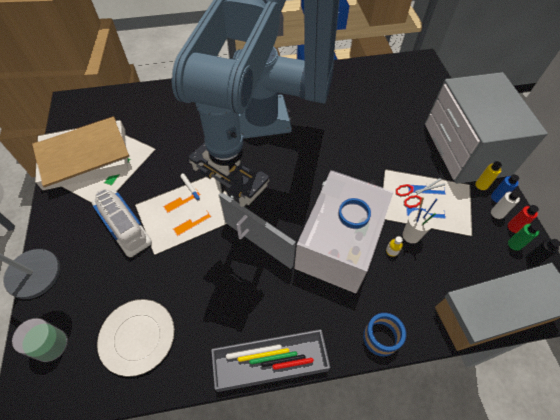

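The door stands wide open, with the leaf running from (297,245) to (220,195). The gripper is clear above it and nothing else has moved.

```bash
python3 -c "
from station import env
print(env.sign_off())"
```

```text
the job is handed in; nothing more can be done
None
```

I pushed the door gently shut through the catch, and it stayed shut with the hand off. I then pulled it back out slowly and left it standing open at about 76 degrees with the gripper clear; the job is handed in at 16.4 s.

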